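# Unlock the safety cap of the board-cleaner jug

### The job

Open the push-and-turn safety cap on the square cleaner jug: press the cap firmly down, turn it anticlockwise (seen from above) by about 70 degrees while it stays pressed, then let go so that it springs up, unlocked. Leave the round bottle with the same kind of cap alone.

Things in the scene. Friction and masses are not known exactly. Their poses are not given: they have to be found in the camera images.
- cap_grip (a point): On the axis of the grey cap of the fixed SQUARE white jug (104 x 104 mm, shoulder 130 mm high). Cap: flange disc 68 mm across, 20 mm thick, topped by a round ribbed knob 40 mm across, 26 mm high. Point: 20 mm above the flange's top, 6 mm below the knob's top, 182 mm above the bench when locked. Turns with the cap, z up. Grip the knob at any yaw, tips just above the flange.
- cap_press (a joint): How far the jug's cap is pressed down, in m: 0 locked at rest, bottom at 0.010. Spring: 8 N starts it, 12 N at 0.005, 15 N at 0.010. It turns past the latch only while pressed deeper than 0.005 (aim for 0.0075); turned past the latch and let go, it rises to -0.010 (10 mm above the locked height).
- cap_turn (a joint): Turn of the jug's cap, rad, growing anticlockwise seen from above; starts locked between 0 and 0.12. Unpressed, the latch stops it at about 0.2. From about 1.0 on it is past the latch and free to rise; end stop at 1.4, so turn to about 1.2. It stays where it is left (light friction, 0.06 N m).
- round_bottle: The ROUND white bottle, 100 mm across, shoulder 130 mm high, fixed, with a look-alike grey cap (knob top 188 mm above the bench): not the one to open. Origin at the centre of its underside. It and the jug stand side by side, centres at least 200 mm apart; which is on the left varies.
Not all that is in view belongs to the job. Leave any green look-alike of the part that bears cap_grip alone.

How it is judged (in metres and radians):
On the way:
1. the jug's cap is being turned while it is pressed down (value of joint cap_press above 0.003 m and value of joint cap_turn above 0.5 rad).
At the end, for the whole second after the job is handed in: The jug's cap is turned at least 0.85 rad (49 degrees) anticlockwise, has sprung up at least 6 mm above its locked height, and is still (value of joint cap_turn above 0.85 rad and value of joint cap_press below -0.006 m and velocity of joint cap_turn between -0.05 and 0.05 rad/s); the robot touches nothing.
It fails at once if the round bottle or its cap was pushed with more than 3 N (contact force between any of the fingers, the arm and round_bottle above 3 N).
It also fails if it takes over 32 s, if anything falls off the work surface, if the arm or the gripper's body presses on something with over 40 N, if the wrist force passes 120 N, or if a joint passes its speed limit or range.

### The arm

A 6-joint arm with a two-finger parallel gripper is mounted at the origin on the work surface. World frame = base frame: x ahead of the robot, y to its left, z up, the work surface at z = 0. Lengths are in mm, angles in degrees, forces in N, time in s.
With the tool pointing down it reaches from about 325 to 900 mm from the base axis. Payload 3.5 kg.
Tool frame: the origin (TCP) lies on the centre line of the jaws, within the pads' length; the fingertips stand ctrl.nose_length ahead of it and the grasp point (between the pads) is the TCP (ctrl.nose_length is the distance from the TCP to the fingertips, in mm); z points along the fingers, y is the line along which they close (so a half turn about z gives the same grasp; the last joint's range is limited). The gripper opens to 85 mm and grips with 20 to 120 N. Pads are 22 mm wide; open, the fingers measure 114 mm over their backs; the gripper's body (76 mm by 85 mm) begins 54 mm behind the grasp point. The pads swing forward as they close: fully open they stand 13 mm farther back than shut.
Start: joints at [-76.914, 15.837, -1.513, 72.651, 0, 84.076], TCP at [203.579, -590.912, 250.313] pointing down, gripper open.
Joint ranges: [-178.77, 178.77], [-48.84, 107.48], [-61.69, 71.31], [-111.58, 123.2], [-90, 87.43], [-180, 180]. Speed limits (degrees/s): [147.25, 147.25, 180, 180, 180, 180].

### API

Orientations are given as a 3x3 rotation matrix whose columns are the frame's x, y, z axes.
In Python, from station import ctrl, camera, look_for, silhouettes gives the robot as it stands.
- The arm moves only by the tool move_arm, never from a script. Its arguments are lists of equal length, an entry for each row: "jaw": the opening, from -1 (shut) to 1 (fully open); "linear": the shift along the tool's x, y, z in m, a list of three; "twist": the turn, a rotation vector about the tool's x, y, z in degrees, a list of three. In form: {"jaw": [jaw, ...], "linear": [[dx, dy, dz], ...], "twist": [[rx, ry, rz], ...]}. A call has 1 to 8 rows; each row is the pose to reach, as a shift and turn from the pose commanded when the call began, along the tool's axes at that moment; what a row does not reach only later rows make up. A row lasts 1/12 s, in which the tool goes at most 41.7 mm and 7.16 degrees, less where a joint would pass 70% of its speed; a pose out of reach is approached as far as the arm can. A call with a gripper value outside its range is refused whole. The fingers move at their own pace and stop on an object; "force" is the grip in N (left out, the last holds). Time passes only in rows, so rows that repeat a pose let the fingers close. It gives the time, the measured TCP pose, the force, the opening and the grip force at its end, in the units of the state.
- ctrl.read_state(): the state, without advancing time (a new reading comes with each control period).
- camera(name): name is "scene" or "side" or "wrist"; returns a dict with "color" (480x640x3 uint8, blue, green, red), "z_map" (480x640 float32, mm along the optical axis (not along the pixel's ray), 0 where there is no reading), "mtx" (3x3 intrinsics, pixels), "dist_coeffs" ([k1, k2, p1, p2, k3] as OpenCV has them; the pictures are not rectified), "T" (4x4, takes a point from camera to world coordinates). Camera axes: x right, y up, looking along -z (the intrinsics and any distortion apply to the point x, -y, -z); pixel columns grow to the right and rows downward; lengths in mm; the calibration is good to about 2 mm. A picture is of the moment at which its call begins.
- ctrl.sign_off(): hands the job in; it is judged then, once.
Trained networks look in a picture, given as the dict that the camera call returned (one of the last four; its "shot" number tells which), for a name from the list of things; names that differ only in an ending like _2 or _b are one class to them, and where a whole thing is asked for, a point or a joint stands for the part that bears it (a point fixed in the world has none). Each returns a list of dicts, best first, with "confidence" (0 to 1); they miss things now and then, are a little off and sometimes report something else, mostly with a low value. They report only what shows in the picture. A call takes as long as a camera call. They do not tell look-alikes from the thing itself.
- look_for(picture, query): "location" ([x, y, z] in mm, in world coordinates, good to about 4 mm: the middle of the surface that is visible of it).
- silhouettes(picture, query): "region" (480x640 bool, what is visible of it).
The state is a dict: "t": time; "joint_positions": joint angles; "qvel": joint speeds; "joint_efforts": joint torques, N m; "ee_pos": TCP position; "eef_rot": TCP orientation; "contact_force": force on the tool from outside, world axes, zero at the start; "wrist_torque": the same for the moment, N m; "width": opening from 0.0 (shut) to 1.0 (fully open); "grip_force": force on a finger pad.
Only numpy, scipy, OpenCV 4.12 (cv2) and the standard library are available. Lean on these libraries where they do the work, as an engineer would, in place of code of your own. Each camera call takes 0.05 s, during which the arm holds its last target. There are 200 camera calls.

## Working session

There is one attempt and no reset: what is moved stays moved. The work goes in short steps, Python scripts to look and compute and a tool call to move; the robot and the scene stay as the last step left them, time stands still between calls to the robot, and variables do not carry over. Pictures are saved under pics/ and viewed, at most 10 in all, crops included, and the job is handed in when it is done.

Besides the shell and the picture viewer there is one more tool, called as a command line: name --argument value ..., lists and objects as JSON in quotes. move_arm: Moves the arm, as the interface text tells. Its arguments: {"type":"object","properties":{"jaw":{"type":"array"},"linear":{"type":"array"},"twist":{"type":"array"},"force":{"type":"number"}},"required":["jaw","linear","twist"]}

```bash
mkdir -p pics
cat > h.py <<'E'
from station import ctrl, camera, look_for, silhouettes
import numpy as np, cv2
def pts(c,mask):
    v,u=np.nonzero(mask&(c["z_map"]>0)); z=c["z_map"][v,u].astype(float)
    n=cv2.undistortPoints(np.c_[u,v].astype(float).reshape(-1,1,2),np.array(c["mtx"]),np.array(c["dist_coeffs"])).reshape(-1,2)
    P=np.c_[n[:,0]*z,-n[:,1]*z,-z,np.ones(len(z))]
    return (np.array(c["T"])@P.T).T[:,:3],np.c_[u,v]
E
python3 - <<'E'
from h import *
s=ctrl.read_state(); print(s["t"],s["ee_pos"],s["eef_rot"],ctrl.nose_length,s["width"])
for n in("scene","side"):
    c=camera(n); cv2.imwrite(f"pics/{n}0.png",c["color"])
    for q in("cap_grip","round_bottle"):
        for r in look_for(c,q): print(n,q,np.round(r["location"]),r["confidence"])
    for r in silhouettes(c,"cap_grip"):
        P,uv=pts(c,r["region"]); print("sil",r["confidence"],uv.mean(0),np.round(P.min(0)),np.round(P.max(0)))
        for lo in(168,):
            T=P[P[:,2]>np.percentile(P[:,2],99)-4]; print(np.round(T.mean(0),1),np.round(T.min(0)),np.round(T.max(0)),len(T))
E
```

```text
0.0 [ 203.43639155 -590.18009081  249.1445723 ] [[ 9.45443647e-01  3.25785330e-01 -4.78170305e-04]
 [ 3.25785575e-01 -9.45441143e-01  2.19176210e-03]
 [ 2.61962058e-04 -2.22796854e-03 -9.99997484e-01]] 19.0 1.0046169015400022
scene cap_grip [627.   2. 155.] 0.96
scene cap_grip [431. 219. 164.] 0.67
scene cap_grip [378.  37. 157.] 0.66
scene cap_grip [618. 183. 162.] 0.56
scene round_bottle [ 510. -134.  114.] 0.75
sil 0.8 [461.48549186 213.79122435] [536. 157.  -4.] [645. 356. 190.]
[611.  191.7 187.3] [592. 172. 185.] [630. 212. 190.] 372
sil 0.61 [403.41346154 139.18531469] [249. 196.  -4.] [456. 414. 191.]
[422.6 230.  187.3] [402. 211. 185.] [442. 250. 191.] 256
sil 0.57 [376.2676399  273.09306569] [502. -23.  -5.] [651. 124. 191.]
[617.6  10.9 187.4] [598.  -8. 186.] [636.  30. 191.] 458
sil 0.57 [303.32139812 163.51662404] [171.  14.  -3.] [400. 171. 191.]
[365.9  47.5 187.3] [346.  29. 185.] [384.  67. 191.] 282
side cap_grip [610.  -9. 163.] 0.91
side cap_grip [365.  32. 162.] 0.85
side cap_grip [605. 175. 158.] 0.77
side round_bottle [ 482. -151.  111.] 0.93
side round_bottle [607. 174. 160.] 0.43
sil 0.92 [226.34975369 202.72132301] [303.  13.   1.] [398. 381. 192.]
[364.9  44.8 189.2] [346.  28. 187.] [384.  66. 192.] 246
sil 0.87 [259.71229947 153.00320856] [387. 194.   3.] [455. 737. 192.]
[420.9 227.1 189.8] [403. 210. 187.] [440. 249. 192.] 151
sil 0.69 [362.18630413 155.52668681] [576. 157.   0.] [750. 671. 193.]
[609.9 188.9 189.8] [591. 172. 187.] [630. 209. 193.] 157
```

View pics/scene0.png

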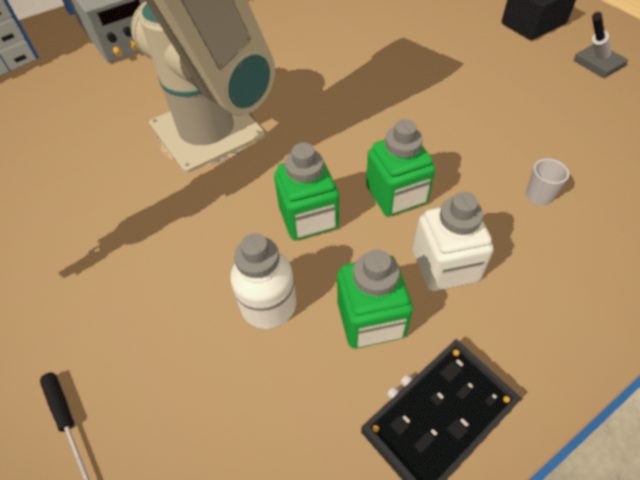

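View pics/side0.png

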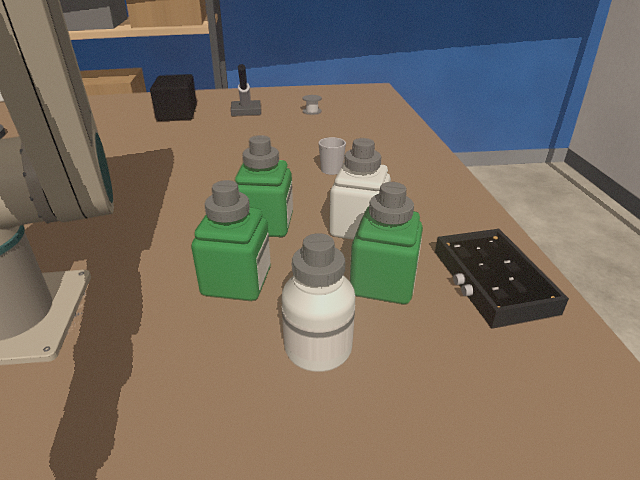

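Candidates in the scene picture: green jugs at (303,163), (404,139) and (377,273), the round white bottle at (258,255), and the square white jug at (462,213). Only the last is both square and white, with a grey cap, so it fits the description. I'll confirm it in an enlarged crop.

```bash
python3 -c "
import cv2
i=cv2.imread('pics/scene0.png')[170:310,210:510];cv2.imwrite('pics/crop0.png',cv2.resize(i,None,fx=2.6,fy=2.6,interpolation=2))"
```

```text
(no output)
```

View pics/crop0.png

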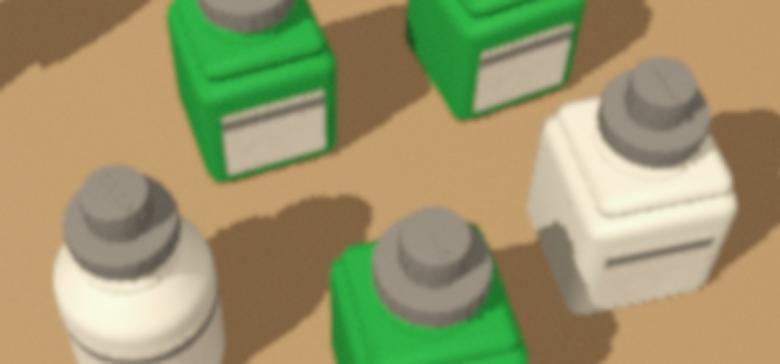

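The crop shows the square white jug at right (crop 635,190), cap knob at crop (662,92); the round bottle is at lower left and the others are green. Moving over the white jug's cap.

move_arm --jaw '[1,1,1,1,1,1,1,1]' --linear '[[0.028,-0.0265,0],[0.056,-0.053,0],[0.084,-0.0795,0],[0.112,-0.106,0],[0.14,-0.1325,0],[0.168,-0.159,0],[0.196,-0.1855,0],[0.224,-0.212,0]]' --twist '[[0,0,0],[0,0,0],[0,0,0],[0,0,0],[0,0,0],[0,0,0],[0,0,0],[0,0,0]]'

```text
t: 1.07
ee_pos: [346.8, -315.9, 250.6]
eef_rot: [[0.946, 0.325, 0.001], [0.325, -0.946, -0.0], [0.0, 0.001, -1.0]]
contact_force: [0.4, -1.3, 0.4]
width: 0.997
grip_force: 0.0
```

```bash
python3 -c "
from h import *
s=ctrl.read_state(); print(s['t'],s['ee_pos'],s['joint_positions'],s['contact_force'])"
```

```text
1.0667 [ 346.79113617 -315.85735385  250.55296204] [-5.02360079e+01 -1.56101250e-01 -2.00176403e+01  7.00937603e+01
  8.95873863e-03  1.10782268e+02] [ 0.35270816 -1.25886361  0.37324883]
```

move_arm --jaw '[1,1,1,1,1,1,1,1]' --linear '[[0.028,-0.0265,0],[0.056,-0.053,0],[0.084,-0.0795,0],[0.112,-0.106,0],[0.14,-0.1325,0],[0.168,-0.159,0],[0.196,-0.1855,0],[0.224,-0.212,0]]' --twist '[[0,0,-4],[0,0,-8],[0,0,-12],[0,0,-16],[0,0,-20],[0,0,-24],[0,0,-28],[0,0,-30]]'

```text
t: 1.73
ee_pos: [489.6, -42.2, 250.7]
eef_rot: [[0.654, 0.757, 0.001], [0.757, -0.654, -0.0], [0.0, 0.001, -1.0]]
contact_force: [0.1, -0.1, 0.6]
width: 0.994
grip_force: 0.0
```

```bash
python3 -c "
from h import *
s=ctrl.read_state(); print(s['t'],s['joint_positions']); R=s['eef_rot']; print((np.array(R).T@(np.array([611,191,250])-s['ee_pos'])).round(1))"
```

```text
1.7333 [-1.24645022e+01  2.18068615e+00 -1.76193234e+01  7.01450989e+01
 -7.47359876e-03  1.18349290e+02]
[255.8 -60.6   0.7]
```

move_arm --jaw '[1,1,1,1,1,1,1,1]' --linear '[[0.04,-0.01,0],[0.08,-0.02,0],[0.12,-0.03,0],[0.16,-0.04,0],[0.2,-0.048,0],[0.235,-0.056,0],[0.256,-0.061,0],[0.256,-0.061,0]]' --twist '[[0,0,0],[0,0,0],[0,0,0],[0,0,0],[0,0,0],[0,0,0],[0,0,0],[0,0,0]]'

```text
t: 2.4
ee_pos: [612.8, 193.2, 249.9]
eef_rot: [[0.653, 0.758, 0.002], [0.758, -0.653, 0.002], [0.002, 0.0, -1.0]]
contact_force: [0.4, -0.0, 0.3]
width: 1.0
grip_force: 0.0
```

Run:
```python
from h import *
c=camera("wrist"); cv2.imwrite("pics/wrist1.png",c["color"])
for r in silhouettes(c,"cap_grip"):
    P,uv=pts(c,r["region"]); T=P[P[:,2]>180]
    if len(T): print(r["confidence"],uv.mean(0),T.mean(0).round(1),((T.min(0)+T.max(0))/2).round(1),len(T))
s=ctrl.read_state(); print(s["t"],s["ee_pos"].round(1) if hasattr(s["ee_pos"],"round") else s["ee_pos"],s["joint_positions"],s["contact_force"])
P,uv=pts(c,np.ones((480,640),bool)); T=P[(P[:,2]>183)&(P[:,2]<195)&(np.hypot(P[:,0]-611,P[:,1]-191)<35)]
print(T.mean(0),(T.min(0)+T.max(0))/2,len(T))
```

```text
0.85 [488.58197932 446.89364845] [621.3   6.6 189.3] [627.2  90.6 245.8] 532
2.5 [610.8 189.8 249.9] [ 1.14857368e+01  1.73687280e+01  4.74252679e-01  7.31563545e+01
 -2.24022855e-02  1.42386504e+02] [ 0.32724153 -0.37375661 -0.24781441]
[609.78494836 194.56320858 186.94117729] [609.01145261 193.79625272 186.73658865] 3553
```

View pics/wrist1.png

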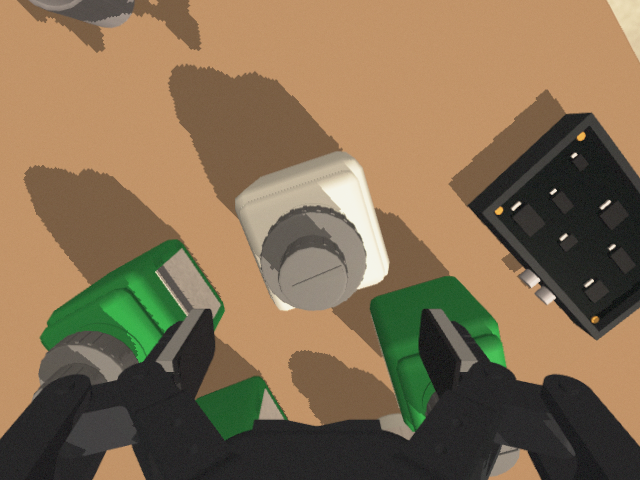

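The wrist picture shows the white jug's grey cap centred between the jaws at about (313,275), with green jugs off to the lower left and right. I'll descend and grip.

move_arm --jaw '[1,1,1,1,1,1,1,1]' --linear '[[0.001,-0.001,0.012],[0.001,-0.001,0.024],[0.001,-0.001,0.036],[0.001,-0.001,0.046],[0.001,-0.001,0.055],[0.001,-0.001,0.061],[0.001,-0.001,0.065],[0.001,-0.001,0.065]]' --twist '[[0,0,0],[0,0,0],[0,0,0],[0,0,0],[0,0,0],[0,0,0],[0,0,0],[0,0,0]]'

```text
t: 3.17
ee_pos: [610.1, 190.3, 184.0]
eef_rot: [[0.656, 0.755, -0.002], [0.755, -0.656, -0.0], [-0.002, -0.001, -1.0]]
contact_force: [-0.4, 0.4, -0.7]
width: 1.004
grip_force: 0.0
```

move_arm --jaw '[-1,-1,-1,-1,-1,-1,-1,-1]' --linear '[[0,0,0],[0,0,0],[0,0,0],[0,0,0],[0,0,0],[0,0,0],[0,0,0],[0,0,0]]' --twist '[[0,0,0],[0,0,0],[0,0,0],[0,0,0],[0,0,0],[0,0,0],[0,0,0],[0,0,0]]' --force 80

```text
t: 3.83
ee_pos: [609.8, 192.2, 187.1]
eef_rot: [[0.655, 0.756, -0.001], [0.756, -0.655, 0.003], [0.002, -0.003, -1.0]]
contact_force: [-5.2, 3.0, 6.2]
width: 0.442
grip_force: 79.3
```

move_arm --jaw '[-1,-1,-1,-1,-1,-1]' --linear '[[0,-0.001,0.002],[0,-0.001,0.004],[0,-0.001,0.006],[0,-0.001,0.008],[0,-0.001,0.008],[0,-0.001,0.008]]' --twist '[[0,0,0],[0,0,0],[0,0,0],[0,0,0],[0,0,0],[0,0,0]]'

```text
t: 4.33
ee_pos: [609.8, 192.3, 180.7]
eef_rot: [[0.655, 0.755, 0.001], [0.755, -0.655, 0.002], [0.002, -0.001, -1.0]]
contact_force: [-5.8, 1.3, 12.4]
width: 0.439
grip_force: 79.8
```

Run:
```python
from h import *
for n in "scene","side":
    c=camera(n); s=ctrl.read_state(); print(s["ee_pos"],s["contact_force"],s["wrist_torque"],s["grip_force"])
```

```text
[609.77883067 192.32741126 180.70506565] [-6.27257721  0.99175498 11.86460934] [ 0.2789811   1.29099011 -0.06054655] 79.79567527770996
[609.80262896 192.31890687 180.72489055] [-5.92542721  1.48612263 13.06052345] [ 0.1993489   1.27215296 -0.03243082] 79.7943663597107
```

move_arm --jaw '[-1,-1,-1,-1,-1,-1,-1,-1]' --linear '[[0,0,0.001],[0,0,0.002],[0,0,0.0025],[0,0,0.0025],[0,0,0.0025],[0,0,0.0025],[0,0,0.0025],[0,0,0.0025]]' --twist '[[0,0,0],[0,0,0],[0,0,0],[0,0,0],[0,0,-3],[0,0,-6],[0,0,-9],[0,0,-12]]'

```text
t: 5.1
ee_pos: [609.8, 192.4, 178.6]
eef_rot: [[0.482, 0.876, 0.001], [0.876, -0.482, 0.003], [0.003, -0.0, -1.0]]
contact_force: [-6.6, 1.8, 12.8]
width: 0.441
grip_force: 79.9
```

Run:
```python
from h import *
for n in "scene","side":
    c=camera(n); s=ctrl.read_state(); print(s["t"],s["ee_pos"],s["contact_force"],s["wrist_torque"],s["eef_rot"][0])
```

```text
5.15 [609.79056062 192.35918689 178.56917192] [-6.51535066  0.95427314 12.9294718 ] [0.27994065 1.41719552 0.05521487] [0.48000244 0.8772664  0.0011485 ]
5.2 [609.81239581 192.34927442 178.60114621] [-6.50859073  1.08468751 13.4070709 ] [0.26161563 1.39962052 0.04177714] [0.48288781 0.8756814  0.00120086]
```

move_arm --jaw '[-1,-1,-1,-1,-1,-1,-1,-1]' --linear '[[0,0,0],[0,0,0],[0,0,0],[0,0,0],[0,0,0],[0,0,0],[0,0,0],[0,0,0]]' --twist '[[0,0,-4],[0,0,-8],[0,0,-12],[0,0,-16],[0,0,-20],[0,0,-24],[0,0,-28],[0,0,-28]]'

```text
t: 5.87
ee_pos: [609.8, 192.4, 178.6]
eef_rot: [[0.014, 1.0, 0.001], [1.0, -0.014, 0.003], [0.003, 0.001, -1.0]]
contact_force: [-6.2, 1.5, 14.0]
width: 0.441
grip_force: 79.9
```

Run:
```python
from h import *
c=camera("wrist"); s=ctrl.read_state(); print(s["t"],s["ee_pos"],s["contact_force"],s["wrist_torque"],s["eef_rot"][0])
cv2.imwrite("pics/wrist2.png",c["color"])
```

```text
5.9167 [609.81535073 192.39697104 178.58557176] [-6.9369375   1.66068833 13.50476846] [0.28715867 1.41923986 0.05517894] [0.01574885 0.99987525 0.00121075]
```

View pics/wrist2.png

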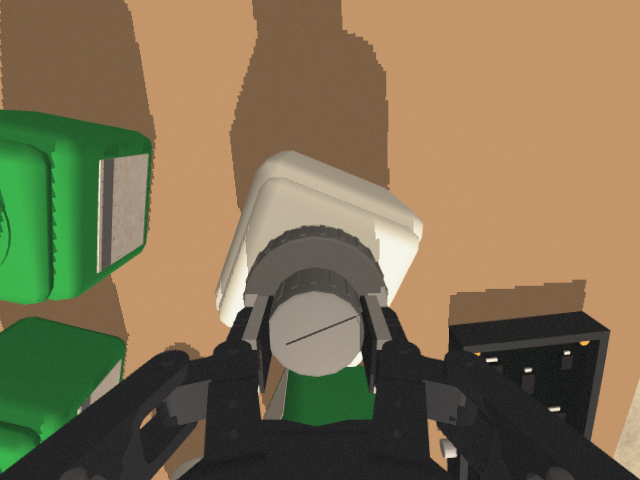

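The knob is held between the pads at (316,333). Its mark line makes the same angle to the jaws as before, so the cap is turning with the gripper. I'll keep turning.

move_arm --jaw '[-1,-1,-1,-1,-1,-1,-1,-1]' --linear '[[0,0,0],[0,0,0],[0,0,0],[0,0,0],[0,0,0],[0,0,0],[0,0,0],[0,0,0]]' --twist '[[0,0,-4],[0,0,-8],[0,0,-12],[0,0,-16],[0,0,-20],[0,0,-24],[0,0,-27],[0,0,-27]]'

```text
t: 6.58
ee_pos: [609.9, 192.4, 178.6]
eef_rot: [[-0.441, 0.897, 0.001], [0.897, 0.441, 0.003], [0.002, 0.002, -1.0]]
contact_force: [-6.1, 0.7, 14.3]
width: 0.439
grip_force: 79.9
```

Run:
```python
from h import *
c=camera("wrist"); s=ctrl.read_state(); print(s["t"],s["ee_pos"],s["contact_force"],s["wrist_torque"],s["eef_rot"][0],s["joint_positions"][5])
cv2.imwrite("pics/wrist3.png",c["color"])
```

```text
6.6333 [609.8579305  192.42360771 178.62262427] [-7.46951334  2.0097289  14.08724437] [0.26784203 1.43715041 0.01579335] [-0.43981641  0.89808677  0.00129545] 75.57092087730182
```

move_arm --jaw '[-1,-1,-1,-1,-1,-1,-1,-1]' --linear '[[0,0,-0.003],[0,0,-0.006],[0,0,-0.009],[0,0,-0.012],[0,0,-0.015],[0,0,-0.018],[0,0,-0.019],[0,0,-0.019]]' --twist '[[0,0,0],[0,0,0],[0,0,0],[0,0,0],[0,0,0],[0,0,0],[0,0,0],[0,0,0]]'

```text
t: 7.3
ee_pos: [609.9, 192.3, 194.4]
eef_rot: [[-0.439, 0.898, 0.0], [0.898, 0.439, 0.003], [0.002, 0.001, -1.0]]
contact_force: [-3.3, 4.6, 4.2]
width: 0.437
grip_force: 79.9
```

Cap is rising with the gripper. Now I'll open and retreat.

move_arm --jaw '[0,0.5,1,1,1,1,1,1]' --linear '[[0,0,0],[0,0,0],[0,0,0],[0,0,0],[0,0,0],[0,0,0],[0,0,0],[0,0,0]]' --twist '[[0,0,0],[0,0,0],[0,0,0],[0,0,0],[0,0,0],[0,0,0],[0,0,0],[0,0,0]]'

```text
t: 7.97
ee_pos: [610.1, 191.1, 193.8]
eef_rot: [[-0.438, 0.899, 0.0], [0.899, 0.438, -0.0], [-0.0, -0.0, -1.0]]
contact_force: [-0.2, -0.8, 0.5]
width: 0.998
grip_force: 0.0
```

move_arm --jaw '[1,1,1,1,1,1,1,1]' --linear '[[0,0,-0.01],[0,0,-0.02],[0,0,-0.035],[0,0,-0.05],[0,0,-0.065],[0,0,-0.08],[0,0,-0.09],[0,0,-0.09]]' --twist '[[0,0,0],[0,0,0],[0,0,0],[0,0,0],[0,0,0],[0,0,0],[0,0,0],[0,0,0]]'

```text
t: 8.63
ee_pos: [611.9, 191.6, 288.0]
eef_rot: [[-0.439, 0.899, 0.007], [0.899, 0.439, 0.001], [-0.002, 0.007, -1.0]]
contact_force: [0.6, 0.4, 0.4]
width: 1.0
grip_force: 0.0
```

Run:
```python
from h import *
for n in "wrist","side","scene":
    c=camera(n); P,uv=pts(c,np.ones((480,640),bool))
    T=P[(P[:,2]>170)&(P[:,2]<206)&(np.hypot(P[:,0]-610,P[:,1]-192)<18)]
    print(n,len(T),np.percentile(T[:,2],[50,90]) if len(T) else "")
    cv2.imwrite(f"pics/{n}4.png",c["color"])
s=ctrl.read_state(); print(s["t"],s["ee_pos"],s["contact_force"])
```

```text
wrist 2282 [196.90099264 198.04830569]
side 190 [199.42812176 200.69526823]
scene 376 [197.04608913 198.80032384]
8.7833 [609.83547483 191.18055803 283.51486673] [-0.31445584 -0.09138009 -0.59173599]
```

View pics/wrist4.png

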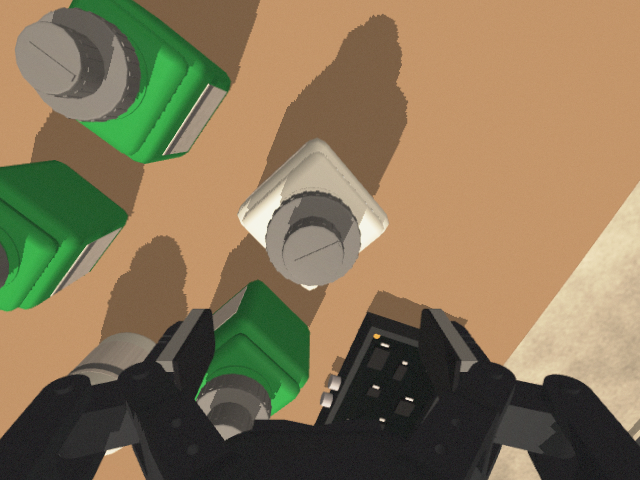

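The knob top is now at about 198 mm, 10 mm above its locked height. The cap at (315,250) has turned with the gripper and stands free. I'll hand in.

```bash
python3 -c "
from station import ctrl
print(ctrl.sign_off())"
```

```text
the job is handed in; nothing more can be done
None
```

The white square jug's cap was pressed, turned about 67° anticlockwise and released; it sprang up about 10 mm, the round bottle was left alone, and the job is handed in (no verdict was returned).

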